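# Polishing spindle brake check

## Robot

A 6-joint arm with a two-finger parallel gripper is mounted at the origin on the work surface. World frame = base frame: x ahead of the robot, y to its left, z up, the work surface at z = 0. Lengths are in m, angles in rad, forces in N, time in s.
With the tool pointing down it reaches from about 0.35 to 0.975 m from the base axis. Payload 4.9 kg.
Tool frame: the origin (TCP) lies at the very end of the fingers, on their centre line; the grasp point (between the pads) lies manip.grip_point_offset behind it (manip.grip_point_offset is the distance from the TCP to the grasp point, in m); z points along the fingers, y is the line along which they close (so a half turn about z gives the same grasp; the last joint's range is limited). The gripper opens to 85 mm and grips with 20 to 120 N. Pads are 22 mm wide; open, the fingers measure 114 mm over their backs; the gripper's body (76 mm by 85 mm) begins 54 mm behind the grasp point. The pads swing forward as they close: fully open they stand 13 mm farther back than shut.
Start: joints at [1.14, 0.053, 1.613, -0, 1.476, -0.119], TCP at [0.192, 0.595, 0.205] pointing down, gripper open.
Joint ranges: [-3.01, 3.01], [-1.01, 2.22], [0.06, 2.58], [-1.02, 4.17], [0.09, 2.62], [-3.14, 3.14]. Speed limits (rad/s): [2.57, 2.57, 3.14, 3.14, 3.14, 3.14].

## Interface

Orientations are given as a unit quaternion [w, x, y, z].
In Python, from plant import manip gives the robot as it stands.
- The arm moves only by the shell command python3 -m crank 'ROWS' [OPENING]. ROWS is JSON, a list of rows, each an object of numbers: "x", "y", "z": the shift along the tool's x, y, z in cm; "turn": the turn about the tool's z in rad. In form: [{"x": .., "y": .., "z": .., "turn": ..}, ...]. A call has 1 to 5 rows; each row shifts and turns the commanded pose from where the row before left it, along the tool's axes as they then stand; what a row does not reach is not made up. A row lasts 1/10 s, in which the tool goes at most 50 mm and 8.59 degrees, less where a joint would pass 70% of its speed; a pose out of reach is approached as far as the arm can. A call with a gripper value outside its range is refused whole. OPENING is the opening in per cent of the stroke, from 0 (shut) to 100 (fully open), set as the call begins (- or left out, the last holds). The fingers move at their own pace and stop on an object; the grip force is fixed at half the most. Time passes only in rows, so rows that do not move let the fingers close. It gives the time, the measured TCP pose, the force, the opening and the grip force at its end, in the units of the state.
- manip.state(): the state, without advancing time (a new reading comes with each control period).
- manip.grab_frame(name): name is "scene" or "side" or "wrist"; returns (picture, depth): 400x640x3 uint8, red, green, blue; 400x640 float32, m along the optical axis (not along the pixel's ray), 0 where there is no reading.
- manip.camera_model(name): a dict with "mtx" (3x3 intrinsics, pixels), "world_to_cam" (4x4, takes a point from world to camera coordinates). Camera axes: x right, y down, z forward; pixel columns grow to the right and rows downward; lengths in m; the calibration is good to about 2 mm. A picture is of the moment at which its call begins: read the wrist's pose just before it. camera_model takes no time and is no camera call; for the wrist camera it gives the pose at the moment of the call.
- manip.job_done(): hands the job in; it is judged then, once.
The state is a dict: "time": time; "joint_pos": joint angles; "joint_vel": joint speeds; "joint_efforts": joint torques, N m; "tool_pos": TCP position; "tool_rot": TCP orientation; "contact_force": force on the tool from outside, world axes, zero at the start; "ft_torque": the same for the moment, N m; "gripper_width": opening from 0.0 (shut) to 1.0 (fully open); "grasp_force": force on a finger pad.
Only numpy, scipy, OpenCV 4.12 (cv2) and the standard library are available. Lean on these libraries where they do the work, as an engineer would, in place of code of your own. Each camera call takes 0.05 s, during which the arm holds its last target. There are 200 camera calls.

## Task

Check the hand brake of the green polishing spindle. First press the red stop button on the yellow switch box right down with your fingertips and let it come up again; then, with the outside of your closed fingers, press the red-sleeved brake lever towards its fixed grip bar until it stops short of the bar, firmly but without forcing it, and finish while still holding it in there so that the gap can be gauged. Do not grip the lever or touch the bar, leave the green start button alone, and leave everything else on the bench where it is.

Things in the scene. Friction and masses are not known exactly. Their poses are not given: they have to be found in the camera images.
- lever_pad (a point): Where to press the brake lever: centre of its outer face, on the red sleeve, 110 mm from the hinge. +x is the direction to press (level, square to the face, towards the bar), -y runs along the lever to its free end, z is up; the frame turns with the lever. The outer side is free; what stands below it is under 50 mm tall.
- brake_lever (a joint): Angle of the brake lever, rad: 0 at rest (spring returned), growing as it is pressed towards the bar (anticlockwise seen from above); the hard stop is at 0.34. At the pad the spring resists with about 2 N at rest, 4 N at the stop, where the resistance rises sharply; pad travel is about 37 mm.
- lever_hinge (a point): Vertical hinge axis of the brake lever, at the blade's mid-thickness and mid-height. The lever is a straight level blade 150 mm long, 12 mm thick, 24 mm tall (centre 130 mm above the bench), red sleeve from 70 to 148 mm from the hinge, round end 20 mm wide. Same axes as lever_pad.
- grip_bar: Fixed round bar, 25 mm diameter with its black rubber sleeve, beyond the lever; axis level at 130 mm height, running along its -y axis from the spindle's end face (origin) to 200 mm out. Origin on the bench, 130 mm under the bar's axis. With the lever at its stop a gap of about 24 mm remains between the two.
- spindle: Green motor housing on a foot, bolted down: 145 mm diameter, 205 mm tall (220 with the black box on it), 190 mm long along +y from the origin (on the bench under the end face that carries the bar), then a grey felt wheel to 265 mm. -x is the lever's side.
- switch_box: Yellow switch box, fixed, 85 x 160 x 50 mm high; origin at the centre of its underside; red button at its +y end, green one at its -y end, 84 mm apart.
- stop_button_top (a point): Centre of the top of the red stop button (34 mm diameter), pressed straight down.
- stop_button (a joint): Travel of the red button, m: 0 up, 0.007 fully down; springs back; fully down takes about 5 N.
- start_button (a joint): Travel of the green start button, m: 0 up, grows when pressed. Not to be pressed.
- bench_block: Loose steel block on a wooden base, 75 x 75 x 42 mm high; origin under its centre.
- ring_dish: Loose blue dish of rings, 90 mm diameter, 22 mm high, in front of the lever; origin under its centre.
- hammer: Loose hammer, 220 mm long, lying along its x axis, under 50 mm high.
- compound_jar: Loose amber jar with black cap, 56 mm diameter, 65 mm high, beyond the bar; origin under its centre.
- ring_stick: Loose tapered steel ring stick upright on a 76 mm round base, 170 mm high; origin under its centre.
- file_pot: Loose terracotta pot of needle files, 76 mm diameter, 150 mm high over the files; origin under its centre.

How it is judged:
On the way, in this order (a step that is already met when the one before it is completed fails the run):
1. the red stop button is pressed right down by the fingers with the brake lever at rest (value of joint stop_button above 0.0055 m and contact force between the fingers and stop_button above 1 N and value of joint brake_lever below 0.04 rad), for 0.05 s.
2. the stop button is up again, and the brake lever still at rest (value of joint stop_button below 0.0015 m and value of joint brake_lever below 0.04 rad), for 0.1 s.
3. the brake lever is pressed in to its stop by the fingers (value of joint brake_lever above 0.315 rad and contact force between the fingers and brake_lever above 2 N), for 0.3 s.
At the end, for the whole second after the job is handed in: The brake lever is held still in at its stop (joint above 0.31 of 0.34 rad) by the fingers, pressing with more than 2 N; the stop button is up; every loose thing is within 30 mm of where it was and upright (value of joint brake_lever above 0.31 rad and velocity of joint brake_lever below 0.1 rad/s and contact force between the fingers and brake_lever above 2 N and value of joint stop_button below 0.0015 m and distance of each of bench_block, ring_dish, hammer, compound_jar, ring_stick, file_pot from where it was at the start of the episode below 0.03 m and angle between each of bench_block, ring_dish, compound_jar, ring_stick, file_pot's own z axis and vertical below 0.3 rad); the arm keeps its last pose, push and grip.
It fails at once if the lever is forced: more than 40 N on it (contact force between the fingers and brake_lever above 40 N).
It fails at once if the lever is taken between the fingers, or pressed other than from its outer side (contact force between the fingers and brake_lever above 1 N and x of the grasp point in the frame of lever_hinge above -0.007 m).
It fails at once if the fingers touch the grip bar (contact force between the fingers and grip_bar above 2 N).
It fails at once if the green start button is pressed (value of joint start_button above 0.002 m).
It fails at once if a loose thing on the bench is moved or lifted by more than 30 mm, or tipped (distance of any of bench_block, ring_dish, hammer, compound_jar, ring_stick, file_pot from where it was at the start of the episode above 0.03 m or angle between any of bench_block, ring_dish, compound_jar, ring_stick, file_pot's own z axis and vertical above 0.3 rad).
It also fails if it takes over 45 s, if anything falls off the work surface, if the arm or the gripper's body presses on something with over 40 N, if the wrist force passes 120 N, or if a joint passes its speed limit or range.

## Working session

There is one attempt and no reset: what is moved stays moved. The work goes in short steps, Python scripts to look and compute and a shell command to move; the robot and the scene stay as the last step left them, time stands still between calls to the robot, and variables do not carry over. Pictures are saved under pics/ and viewed, at most 10 in all, crops included, and the job is handed in when it is done.

```bash
mkdir -p pics; cat > h.py <<'E'
import numpy as np,cv2
from plant import manip
def grab(n,fn=None):
    m=manip.camera_model(n);p,d=manip.grab_frame(n)
    if fn: cv2.imwrite('pics/'+fn,p[:,:,::-1])
    return p,d,m
def cloud(d,m):
    K=np.array(m['mtx']);T=np.linalg.inv(np.array(m['world_to_cam']))
    v,u=np.mgrid[:d.shape[0],:d.shape[1]]
    c=np.stack([(u-K[0,2])/K[0,0]*d,(v-K[1,2])/K[1,1]*d,d],-1)
    return c@T[:3,:3].T+T[:3,3]
E
python3 - <<'E'
from h import *
for n in('scene','side'):
    p,d,m=grab(n,n+'1.png'); np.savez(n+'1.npz',p=p,d=d,W=cloud(d,m))
s=manip.state();print(s['time'],s['tool_pos'],s['tool_rot'],s['contact_force'],manip.grip_point_offset)
E
```

```text
0.1 [0.1914853  0.59431039 0.20358693] [-2.55471598e-04  1.55289829e-01  9.87868519e-01 -8.90180973e-04] [0.07700408 0.23588414 0.35068315] 0.0187
```

View pics/scene1.png

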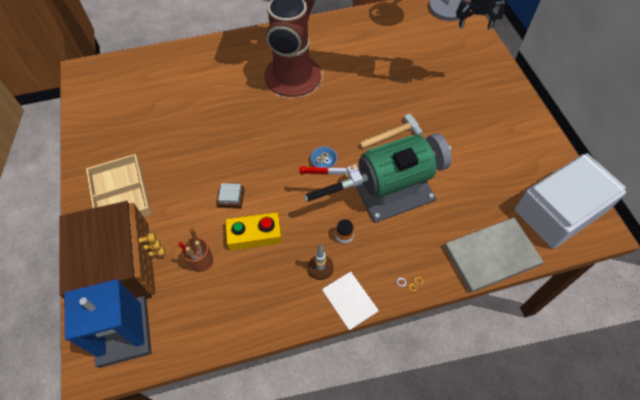

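View pics/side1.png

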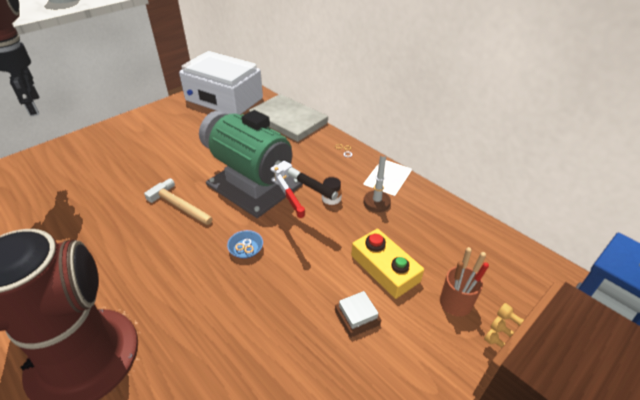

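The scene view shows the red stop button at (267,224), green at (238,228), the lever sleeve at about (300–328,170), the black bar from (307,196) to (355,180), and the dish at (322,157). The side view agrees: red button (376,241), lever sleeve (290,200).

```bash
python3 - <<'E'
from h import *
def red(p):
    h=cv2.cvtColor(p,cv2.COLOR_RGB2HSV); return ((h[...,0]<6)|(h[...,0]>174))&(h[...,1]>200)&(h[...,2]>90)
for n in('scene','side'):
    z=np.load(n+'1.npz');p,W=z['p'],z['W'];m=red(p)
    k,l,st,c=cv2.connectedComponentsWithStats(m.astype(np.uint8))
    for i in range(1,k):
        if st[i,4]<25: continue
        q=W[l==i]; md=np.median(q,0)
        print(n,c[i].round(),st[i,4],'med',md.round(3),'z',np.percentile(q[:,2],[5,95]).round(3))
        if abs(md[2]-.135)<.025:
            g=q[q[:,2]>.11];xy=g[:,:2];r=cv2.fitLine(xy.astype(np.float32),cv2.DIST_HUBER,0,.001,.001).ravel()
            t=(xy-r[2:])@r[:2]; print('line',r,'ends',r[2:]+t.min()*r[:2],r[2:]+t.max()*r[:2],t.ptp() if hasattr(t,'ptp') else np.ptp(t))
            tp=g[g[:,2]>np.percentile(g[:,2],60)];print('top',tp.mean(0))
        elif abs(md[2]-.06)<.02:
            t=q[q[:,2]>np.percentile(q[:,2],90)-.006];print('button top',t.mean(0),np.ptp(t,0))
    hh=cv2.cvtColor(p,cv2.COLOR_RGB2HSV)
    for nm,lo,hi in(('green',.045,.09),('spindle',.1,.25)):
        g=(abs(hh[...,0].astype(int)-70)<20)&(hh[...,1]>90)&(W[...,2]>lo)&(W[...,2]<hi)&(W[...,0]>.2); print(nm,W[g].mean(0).round(3),W[g].min(0).round(3),W[g].max(0).round(3))
    b=(p.max(-1)<60)&(W[...,2]>.118)&(W[...,2]<.16)&(W[...,0]>.2);q=W[b]
    r=cv2.fitLine(q[:,:2].astype(np.float32),cv2.DIST_HUBER,0,.001,.001).ravel();t=(q[:,:2]-r[2:])@r[:2];print('bar',len(q),r,r[2:]+t.min()*r[:2],r[2:]+t.max()*r[:2])
E
```

```text
scene [313. 170.] 166 med [ 0.53  -0.06   0.139] z [0.125 0.145]
line [ 0.27954644  0.9601322   0.5318245  -0.05805679] ends [ 0.52057528 -0.09669356] [ 0.54246161 -0.0215226 ] 0.07829229612836544
top [ 0.52828894 -0.06213834  0.14326076]
scene [266. 223.] 94 med [ 0.632 -0.231  0.072] z [0.065 0.077]
button top [ 0.63024242 -0.23122653  0.07344091] [0.03176429 0.03277959 0.00782347]
scene [182. 246.] 31 med [ 0.677 -0.468  0.144] z [0.112 0.159]
line [ 0.4903157  -0.8715449   0.6783414  -0.46798342] ends [ 0.6754896  -0.46291432] [ 0.68016498 -0.47122489] 0.009535441040566753
top [ 0.67701095 -0.46833084  0.15446269]
green [ 0.622 -0.315  0.069] [ 0.609 -0.33   0.058] [ 0.634 -0.301  0.077]
spindle [0.609 0.188 0.179] [0.512 0.092 0.101] [0.662 0.319 0.227]
bar 548 [ 0.20328295 -0.97912     0.61894435 -0.04879984] [0.54352381 0.31446602] [ 0.76905894 -0.77183245]
green [ 0.613 -0.315  0.072] [ 0.603 -0.325  0.063] [ 0.624 -0.298  0.076]
spindle [0.55  0.175 0.19 ] [0.505 0.092 0.15 ] [0.627 0.279 0.207]
bar 1050 [ 0.15852629  0.98735476  0.5485174  -0.34333423] [ 0.49509868 -0.67604394] [0.61906289 0.09604662]
```

```bash
python3 -m crank '[{"z":-5},{"z":-5},{"x":-3.4,"y":-3.3},{"x":-3.4,"y":-3.3},{"x":-3.4,"y":-3.3}]' 0
python3 -m crank '[{"x":-3.4,"y":-3.3},{"x":-3.4,"y":-3.3},{"x":-3.4,"y":-3.3},{"x":-3.4,"y":-3.3},{"x":-3.4,"y":-3.3}]'
python3 -m crank '[{"x":-3.4,"y":-3.3},{"x":-3.4,"y":-3.3},{"x":-3.4,"y":-3.3},{"x":-3.4,"y":-3.3},{"x":-3.4,"y":-3.3}]'
```

```text
schema error: expected keys x, y, z, turn
schema error: expected keys x, y, z, turn
schema error: expected keys x, y, z, turn
```

```bash
python3 -m crank '[{"x":0,"y":0,"z":-5,"turn":0},{"x":0,"y":0,"z":-5,"turn":0},{"x":-3.4,"y":-3.3,"z":0,"turn":0},{"x":-3.4,"y":-3.3,"z":0,"turn":0},{"x":-3.4,"y":-3.3,"z":0,"turn":0}]' 0
python3 -m crank '[{"x":-3.4,"y":-3.3,"z":0,"turn":0},{"x":-3.4,"y":-3.3,"z":0,"turn":0},{"x":-3.4,"y":-3.3,"z":0,"turn":0},{"x":-3.4,"y":-3.3,"z":0,"turn":0},{"x":-3.4,"y":-3.3,"z":0,"turn":0}]'
python3 -m crank '[{"x":-3.4,"y":-3.3,"z":0,"turn":0},{"x":-3.4,"y":-3.3,"z":0,"turn":0},{"x":-3.4,"y":-3.3,"z":0,"turn":0},{"x":-3.4,"y":-3.3,"z":0,"turn":0},{"x":-3.4,"y":-3.3,"z":0,"turn":0}]'
```

```text
time: 0.6
tool_pos: [0.2587, 0.468, 0.3047]
tool_rot: [0.0, 0.155, 0.988, 0.0]
contact_force: [0.5, -0.3, -1.1]
gripper_width: 0.146
grasp_force: 0.0
time: 1.1
tool_pos: [0.3698, 0.2583, 0.3043]
tool_rot: [-0.0, 0.155, 0.988, -0.0]
contact_force: [0.1, 0.3, 0.1]
gripper_width: 0.001
grasp_force: 0.0
time: 1.6
tool_pos: [0.4811, 0.049, 0.3043]
tool_rot: [-0.0, 0.155, 0.988, 0.0]
contact_force: [0.5, 0.5, 0.3]
gripper_width: -0.0
grasp_force: 0.0
```

```bash
python3 -m crank '[{"x":-3.4,"y":-3.3,"z":0,"turn":0},{"x":-3.4,"y":-3.3,"z":0,"turn":0},{"x":0,"y":0,"z":0,"turn":0}]'
python3 - <<'E'
from h import *
p,d,m=grab('wrist','w1.png'); np.savez('w1.npz',p=p,d=d,W=cloud(d,m))
E
```

```text
time: 1.9
tool_pos: [0.5262, -0.0371, 0.3031]
tool_rot: [-0.001, 0.158, 0.987, -0.001]
contact_force: [0.3, 1.1, -0.4]
gripper_width: -0.0
grasp_force: 0.0
```

View pics/w1.png

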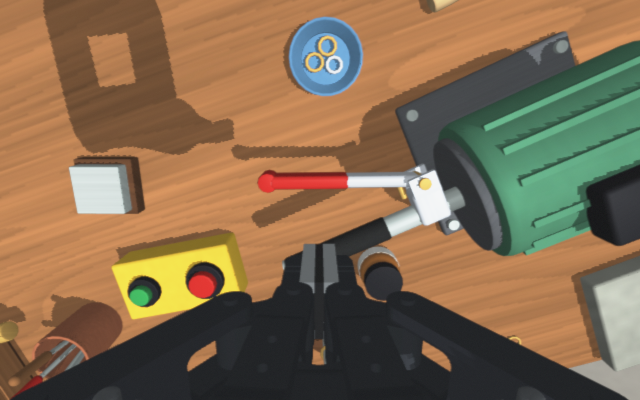

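The wrist view shows the lever from its hinge (425,183) to its tip (268,181), the stop button at about (203,280), and both fingertips at (320,245). I'll cast rays onto the planes.

```bash
python3 - <<'E'
from h import *
m=manip.camera_model('wrist');z=np.load('w1.npz');p,W=z['p'],z['W']
K=np.array(m['mtx']);T=np.linalg.inv(np.array(m['world_to_cam']))
def ray(u,v,h):
    r=T[:3,:3]@np.linalg.inv(K)@[u,v,1];c=T[:3,3];return (c+r*(h-c[2])/r[2])
h=cv2.cvtColor(p,cv2.COLOR_RGB2HSV);M=(((h[...,0]<6)|(h[...,0]>174))&(h[...,1]>180)&(h[...,2]>100)).astype(np.uint8);M[330:]=0
k,l,st,c=cv2.connectedComponentsWithStats(M)
for i in range(1,k):
    if st[i,4]<200: continue
    q=W[l==i];print(c[i].round(1),st[i],np.percentile(q[:,2],[5,50,95]).round(4))
    if st[i,2]>60:
        v,u=np.nonzero(l==i); P=np.array([ray(a,b,.142) for a,b in zip(u,v)])[:,:2]
        r=cv2.fitLine(P.astype(np.float32),cv2.DIST_HUBER,0,.001,.001).ravel();d=r[:2]*np.sign(r[1]);t=(P-r[2:])@d;n=np.array([d[1],-d[0]]);s=(P-r[2:])@n
        print('dir+y',d,'inner end',r[2:]+t.max()*d,'tip',r[2:]+t.min()*d,'len',np.ptp(t),'width',s[(t>-.01)].min(),s[t>-.01].max(),'pad centre',r[2:]+(t.max()-.04)*d,'hinge',r[2:]+(t.max()+.07)*d)
    else:
        top=q[q[:,2]>np.median(q[:,2])-.003];print('button ray',ray(*c[i],.076),'cloud',q.mean(0),np.ptp(q,axis=0))
print(manip.state()['tool_pos'])
E
```

```text
[301.1 180.9] [ 258  171   89   22 1380] [0.131  0.1419 0.1435]
dir+y [0.29796743 0.954576  ] inner end [ 0.53597665 -0.01226098] tip [ 0.51055618 -0.09369866] len 0.08531293201482387 width -0.007768368492887378 0.007625808762427082 pad centre [ 0.52405795 -0.05044402] hinge [0.55683437 0.05455934]
[202.1 284.4] [189 272  27  26 541] [0.0663 0.0727 0.0743]
button ray [ 0.62292442 -0.22352463  0.076     ] cloud [ 0.62501908 -0.22834144  0.07208612] [0.0321833  0.03205704 0.0127441 ]
[ 0.52549655 -0.03493088  0.30340729]
```

```bash
python3 -m crank '[{"x":-3.1,"y":-3.1,"z":0,"turn":0},{"x":-3.1,"y":-3.1,"z":0,"turn":0},{"x":-3.1,"y":-3.1,"z":0,"turn":0},{"x":-3.1,"y":-3.1,"z":0,"turn":0},{"x":-3.1,"y":-3.1,"z":0,"turn":0}]'
python3 -m crank '[{"x":0,"y":0,"z":4,"turn":0},{"x":0,"y":0,"z":4,"turn":0},{"x":0,"y":0,"z":4,"turn":0},{"x":0,"y":0,"z":4,"turn":0},{"x":0,"y":0,"z":0,"turn":0}]'
python3 - <<'E'
from h import *
p,d,m=grab('wrist','w2.png')
print(manip.state()['tool_pos'])
z=np.load('scene1.npz');p,W=z['p'],z['W']
a=(W[...,2]>.1)&(W[...,2]<.25)&(abs(W[...,0]-.65)<.2)&(W[...,1]<-.1)&(W[...,1]>-.4);print(W[a].min(0),W[a].max(0),a.sum())
E
```

```text
time: 2.45
tool_pos: [0.6258, -0.2278, 0.3046]
tool_rot: [-0.0, 0.154, 0.988, 0.0]
contact_force: [0.4, -0.6, 1.0]
gripper_width: -0.004
grasp_force: 0.0
time: 2.95
tool_pos: [0.6208, -0.2242, 0.1365]
tool_rot: [-0.007, 0.155, 0.988, 0.002]
contact_force: [-0.5, -0.0, -0.7]
gripper_width: -0.001
grasp_force: 0.0
[ 0.62295829 -0.22541592  0.14091028]
[ 0.60604386 -0.11713505  0.10036154] [ 0.79501163 -0.10012682  0.16871824] 93
```

View pics/w2.png

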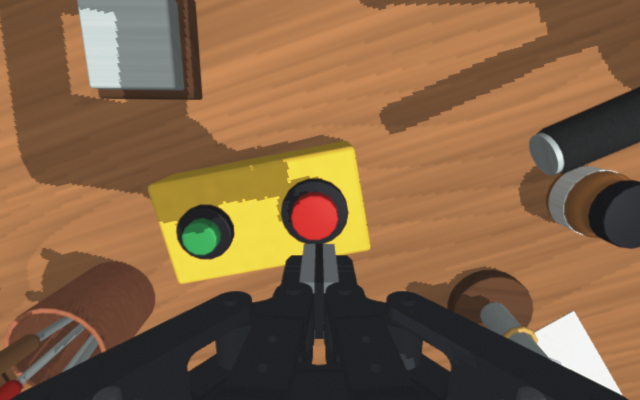

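The wrist view shows the red button top at about (315,217), ahead of the fingertips at (319,247); the green button is well to the left at (202,236). I'll recheck the button centre by ray.

```bash
python3 - <<'E'
from h import *
p,d,m=grab('wrist');W=cloud(d,m);s=manip.state()['tool_pos']
K=np.array(m['mtx']);T=np.linalg.inv(np.array(m['world_to_cam']))
h=cv2.cvtColor(p,cv2.COLOR_RGB2HSV);M=(((h[...,0]<6)|(h[...,0]>174))&(h[...,1]>180)&(h[...,2]>100)).astype(np.uint8);M[260:]=0
k,l,st,c=cv2.connectedComponentsWithStats(M);i=1+st[1:,4].argmax();q=W[l==i]
r=T[:3,:3]@np.linalg.inv(K)@[*c[i],1];C=T[:3,3];zt=np.percentile(q[:,2],90);print(st[i],zt,C+r*(zt-C[2])/r[2],q.mean(0),s)
E
```

```text
[ 292  188   46   46 1633] 0.07371252090982042 [ 0.62577219 -0.2307093   0.07371252] [ 0.62584143 -0.23073078  0.07380095] [ 0.62501952 -0.22663173  0.14465496]
```

```bash
python3 -m crank '[{"x":-0.3,"y":-0.3,"z":2.5,"turn":0},{"x":0,"y":0,"z":2.5,"turn":0},{"x":0,"y":0,"z":1.5,"turn":0},{"x":0,"y":0,"z":0,"turn":0},{"x":0,"y":0,"z":0,"turn":0}]'
python3 -m crank '[{"x":0,"y":0,"z":0.4,"turn":0},{"x":0,"y":0,"z":0.4,"turn":0},{"x":0,"y":0,"z":0.4,"turn":0},{"x":0,"y":0,"z":0.2,"turn":0},{"x":0,"y":0,"z":0,"turn":0}]'
```

```text
time: 3.55
tool_pos: [0.6283, -0.2319, 0.0818]
tool_rot: [0.001, 0.155, 0.988, -0.0]
contact_force: [-0.2, 0.8, 0.5]
gripper_width: 0.001
grasp_force: 0.0
time: 4.05
tool_pos: [0.6268, -0.2314, 0.0651]
tool_rot: [-0.001, 0.155, 0.988, 0.0]
contact_force: [0.2, -0.2, -0.0]
gripper_width: 0.001
grasp_force: 0.0
```

No contact force yet, so I'll go on down in small steps.

```bash
python3 -m crank '[{"x":0,"y":0,"z":0.2,"turn":0},{"x":0,"y":0,"z":0,"turn":0}]'
python3 -m crank '[{"x":0,"y":0,"z":0.2,"turn":0},{"x":0,"y":0,"z":0,"turn":0}]'
python3 - <<'E'
from h import *
p,d,m=grab('side'); cv2.imwrite('pics/s2.png',cv2.resize(p[190:310,300:460,::-1],(800,600),interpolation=cv2.INTER_CUBIC))
print(manip.state()['contact_force'],manip.state()['tool_pos'])
E
```

```text
time: 4.25
tool_pos: [0.6271, -0.2315, 0.0635]
tool_rot: [-0.0, 0.155, 0.988, 0.0]
contact_force: [0.4, 0.5, -0.5]
gripper_width: 0.001
grasp_force: 0.0
time: 4.45
tool_pos: [0.627, -0.2315, 0.0614]
tool_rot: [-0.0, 0.155, 0.988, 0.0]
contact_force: [0.3, 0.1, 0.7]
gripper_width: -0.0
grasp_force: 0.0
[0.01413824 0.60168402 0.53557203] [ 0.62709252 -0.23154663  0.06152156]
```

View pics/s2.png

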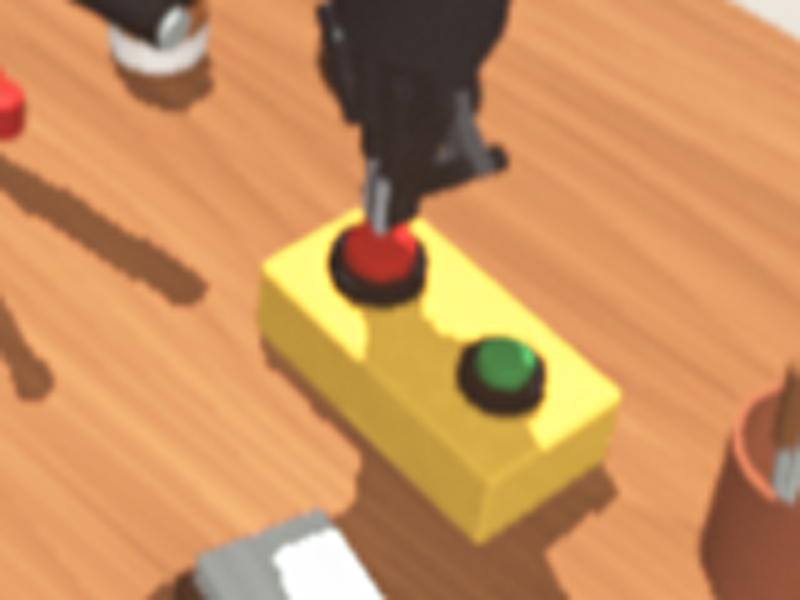

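The crop shows the fingertips at crop (380,232), just above or behind the centre of the red button (382,258), with no visible press. I'll compare the tool pose with the side camera's depth.

```bash
python3 - <<'E'
from h import *
p,d,m=grab('side');W=cloud(d,m);s=manip.state()['tool_pos']
P=np.array(m['mtx'])@(np.array(m['world_to_cam'])@[*s,1])[:3];print('tcp px',P/P[2],s)
for v in range(226,250,2): print(v,[(W[v,u].round(3).tolist(),p[v,u].tolist()) for u in(374,377)])
h=cv2.cvtColor(p,cv2.COLOR_RGB2HSV);z=np.load('side1.npz')['W'][232:250,366:388].reshape(-1,3);print('button side top z',np.percentile(z[:,2],[50,80,95]),z[z[:,2]>.068].mean(0))
y=(h[...,0]>22)&(h[...,0]<32)&(h[...,1]>180)&(W[...,2]>.03);print('box top',np.percentile(W[y][:,2],[50,80,95]))
t=(abs(W[...,2]-.0)<.05)&(abs(W[...,0]-.5)<.1)&(abs(W[...,1]+.3)<.1);print('table',np.median(W[t][:,2]))
E
```

```text
tcp px [376.13603452 241.05335711   1.        ] [ 0.62715678 -0.23158869  0.06164127]
226 [([0.617, -0.227, 0.117], [96, 89, 88]), ([0.614, -0.237, 0.127], [100, 93, 91])]
228 [([0.616, -0.228, 0.112], [98, 91, 89]), ([0.618, -0.235, 0.116], [121, 116, 115])]
230 [([0.618, -0.228, 0.103], [99, 92, 90]), ([0.62, -0.235, 0.108], [103, 95, 93])]
232 [([0.614, -0.231, 0.102], [110, 104, 104]), ([0.617, -0.237, 0.105], [94, 86, 83])]
234 [([0.617, -0.23, 0.093], [132, 101, 101]), ([0.618, -0.238, 0.098], [92, 82, 78])]
236 [([0.624, -0.226, 0.078], [165, 72, 66]), ([0.633, -0.228, 0.073], [153, 79, 74])]
238 [([0.622, -0.228, 0.074], [170, 51, 40]), ([0.627, -0.233, 0.074], [170, 51, 40])]
240 [([0.616, -0.233, 0.075], [173, 52, 41]), ([0.621, -0.238, 0.075], [172, 51, 40])]
242 [([0.612, -0.236, 0.074], [178, 52, 41]), ([0.62, -0.239, 0.07], [179, 52, 42])]
244 [([0.612, -0.238, 0.068], [171, 51, 40]), ([0.616, -0.243, 0.069], [175, 52, 41])]
246 [([0.612, -0.238, 0.061], [103, 45, 35]), ([0.615, -0.244, 0.063], [107, 45, 35])]
248 [([0.607, -0.242, 0.061], [58, 42, 33]), ([0.612, -0.247, 0.062], [60, 44, 36])]
button side top z [0.06307492 0.07309402 0.07498685] [ 0.6244606  -0.23085009  0.07335989]Traceback (most recent call last):
  File "<stdin>", line 6, in <module>
    return _quantile_unchecked(
        a, q, axis, out, overwrite_input, method, keepdims, weights)
    return _ureduce(a,
                    func=_quantile_ureduce_func,
    ...<5 lines>...
                    overwrite_input=overwrite_input,
                    method=method)
    r = func(a, **kwargs)
    result = _quantile(arr,
                       quantiles=q,
    ...<2 lines>...
                       out=out,
                       weights=wgt)
    slices_having_nans = np.isnan(arr[-1, ...])
                                  ~~~^^^^^^^^^
IndexError: index -1 is out of bounds for axis 0 with size 0
```

The camera puts the visible fingertip about 15 mm above the reported TCP, and the button is still up. I'll keep descending until I see force.

```bash
for i in 1; do python3 -m crank '[{"x":0,"y":0,"z":0.3,"turn":0},{"x":0,"y":0,"z":0,"turn":0}]'
python3 -m crank '[{"x":0,"y":0,"z":0.3,"turn":0},{"x":0,"y":0,"z":0,"turn":0}]'
python3 -m crank '[{"x":0,"y":0,"z":0.2,"turn":0},{"x":0,"y":0,"z":0,"turn":0}]'; done
```

```text
time: 4.75
tool_pos: [0.6269, -0.2315, 0.0582]
tool_rot: [-0.0, 0.155, 0.988, 0.0]
contact_force: [0.4, 0.2, -0.0]
gripper_width: -0.001
grasp_force: 0.0
time: 4.95
tool_pos: [0.6268, -0.2314, 0.0551]
tool_rot: [-0.0, 0.155, 0.988, 0.0]
contact_force: [0.4, -0.2, -0.2]
gripper_width: 0.002
grasp_force: 0.0
time: 5.15
tool_pos: [0.627, -0.2315, 0.0533]
tool_rot: [-0.0, 0.155, 0.988, 0.0]
contact_force: [0.3, -0.6, 0.1]
gripper_width: -0.002
grasp_force: 0.0
```

```bash
python3 - <<'E'
from h import *
p,d,m=grab('side');W=cloud(d,m)
cv2.imwrite('pics/s3.png',cv2.resize(p[190:270,330:430,::-1],(750,600),interpolation=cv2.INTER_CUBIC))
for v in range(228,248,2): print(v,[(W[v,u].round(3).tolist(),p[v,u].tolist()) for u in(370,374,377)])
for u in (370,374): print(np.load('side1.npz')['W'][236:246:2,u,2].round(3))
E
```

```text
228 [([0.697, -0.158, 0.0], [219, 146, 93]), ([0.617, -0.228, 0.111], [93, 84, 83]), ([0.611, -0.24, 0.125], [68, 58, 53])]
230 [([0.69, -0.164, 0.002], [228, 153, 98]), ([0.615, -0.229, 0.107], [100, 93, 91]), ([0.618, -0.236, 0.11], [97, 90, 88])]
232 [([0.647, -0.196, 0.051], [252, 222, 109]), ([0.616, -0.23, 0.1], [110, 104, 104]), ([0.617, -0.237, 0.105], [89, 81, 78])]
234 [([0.632, -0.207, 0.064], [247, 208, 90]), ([0.616, -0.231, 0.094], [123, 117, 118]), ([0.62, -0.236, 0.096], [81, 71, 67])]
236 [([0.619, -0.218, 0.075], [150, 50, 39]), ([0.613, -0.233, 0.091], [137, 125, 124]), ([0.618, -0.238, 0.092], [71, 61, 57])]
238 [([0.614, -0.222, 0.075], [166, 48, 38]), ([0.622, -0.228, 0.073], [163, 90, 86]), ([0.627, -0.233, 0.074], [125, 65, 59])]
240 [([0.611, -0.225, 0.072], [159, 47, 36]), ([0.616, -0.233, 0.074], [171, 51, 41]), ([0.622, -0.237, 0.074], [170, 51, 42])]
242 [([0.611, -0.226, 0.066], [145, 47, 36]), ([0.613, -0.236, 0.073], [177, 51, 41]), ([0.618, -0.24, 0.072], [178, 52, 41])]
244 [([0.608, -0.229, 0.063], [93, 47, 39]), ([0.613, -0.236, 0.066], [170, 50, 39]), ([0.615, -0.243, 0.07], [174, 51, 40])]
246 [([0.603, -0.233, 0.064], [70, 56, 53]), ([0.611, -0.239, 0.062], [102, 44, 34]), ([0.614, -0.245, 0.066], [107, 44, 35])]
[0.074 0.077 0.072 0.068 0.062]
[0.074 0.071 0.076 0.074 0.064]
```

View pics/s3.png

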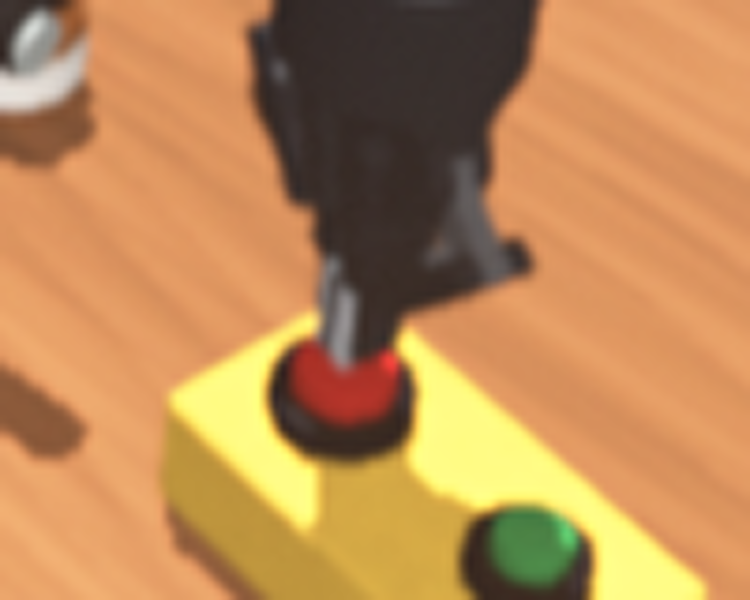

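The visible tip is still at about z 0.085, above the button top at 0.074, so I'll continue down with force checks.

```bash
python3 -m crank '[{"x":0,"y":0,"z":0.4,"turn":0},{"x":0,"y":0,"z":0,"turn":0}]' |sed -n '2p;4p'
python3 -m crank '[{"x":0,"y":0,"z":0.3,"turn":0},{"x":0,"y":0,"z":0,"turn":0}]'|sed -n '2p;4p'
python3 -m crank '[{"x":0,"y":0,"z":0.3,"turn":0},{"x":0,"y":0,"z":0,"turn":0}]'|sed -n '2p;4p'
```

```text
tool_pos: [0.6268, -0.2314, 0.049]
contact_force: [-0.1, -0.2, -0.6]
tool_pos: [0.6272, -0.2316, 0.0465]
contact_force: [-0.9, -0.6, 0.8]
tool_pos: [0.6274, -0.2317, 0.0439]
contact_force: [-0.4, 0.6, 2.7]
```

```bash
python3 -m crank '[{"x":0,"y":0,"z":0.3,"turn":0},{"x":0,"y":0,"z":0,"turn":0}]' |sed -n '2p;4p'
python3 -m crank '[{"x":0,"y":0,"z":0.2,"turn":0},{"x":0,"y":0,"z":0,"turn":0}]'|sed -n '2p;4p'
python3 -m crank '[{"x":0,"y":0,"z":0.2,"turn":0},{"x":0,"y":0,"z":0,"turn":0}]'|sed -n '2p;4p'
```

```text
tool_pos: [0.6276, -0.2318, 0.041]
contact_force: [-1.3, 0.4, 3.3]
tool_pos: [0.6276, -0.2317, 0.0394]
contact_force: [-0.5, -0.2, 5.2]
tool_pos: [0.6276, -0.2318, 0.0393]
contact_force: [-5.8, 2.5, 13.6]
```

The button bottomed out: 13.6 N with z stuck at 0.039. Contact was at about 0.0465, so the real fingertips are about 27 mm above the reported TCP. Now I'll lift off and go to the outer side of the lever.

```bash
python3 -m crank '[{"x":0,"y":0,"z":-3,"turn":0},{"x":0,"y":0,"z":-4,"turn":0},{"x":0,"y":0,"z":-5,"turn":0},{"x":0,"y":0,"z":-5,"turn":0},{"x":0,"y":0,"z":-5,"turn":0}]'|sed -n '2p;4p'
python3 -m crank '[{"x":3.8,"y":2.7,"z":0,"turn":0},{"x":3.8,"y":2.7,"z":0,"turn":0},{"x":3.8,"y":2.7,"z":0,"turn":0},{"x":3.8,"y":2.7,"z":0,"turn":0},{"x":3.8,"y":2.7,"z":0,"turn":0}]'|sed -n '2p;4p'
python3 -m crank '[{"x":0,"y":0,"z":0,"turn":0},{"x":0,"y":0,"z":0,"turn":0},{"x":0,"y":0,"z":0,"turn":0}]'|sed -n '2,4p'
python3 - <<'E'
from h import *
p,d,m=grab('wrist','w3.png');W=cloud(d,m);s=manip.state();print(s['tool_pos'],s['contact_force'])
K=np.array(m['mtx']);T=np.linalg.inv(np.array(m['world_to_cam']));C=T[:3,3]
h=cv2.cvtColor(p,cv2.COLOR_RGB2HSV);M=(((h[...,0]<6)|(h[...,0]>174))&(h[...,1]>180)&(h[...,2]>100)).astype(np.uint8)
k,l,st,c=cv2.connectedComponentsWithStats(M)
for i in range(1,k):
    if st[i,4]<200: continue
    v,u=np.nonzero(l==i);R=np.c_[u,v,np.ones(len(u))]@np.linalg.inv(K).T@T[:3,:3].T;P=(C+R*((.142-C[2])/R[:,2:]))[:,:2]
    r=cv2.fitLine(P.astype(np.float32),cv2.DIST_HUBER,0,.001,.001).ravel();dd=r[:2]*np.sign(r[1]);t=(P-r[2:])@dd
    print(c[i],st[i],np.median(W[l==i],0),dd,r[2:]+t.max()*dd,r[2:]+t.min()*dd,'mid',r[2:]+(t.max()-.04)*dd)
E
```

```text
tool_pos: [0.6266, -0.2313, 0.2573]
contact_force: [1.2, -0.4, -0.0]
tool_pos: [0.4862, -0.0435, 0.2555]
contact_force: [0.1, 1.1, 0.1]
tool_pos: [0.488, -0.0453, 0.2563]
tool_rot: [-0.0, 0.156, 0.988, -0.0]
contact_force: [-0.2, 0.1, -0.4]
[ 0.4881629  -0.04550816  0.25634313] [-0.27379368 -0.33898672  0.49373276]
[319.78050052 228.73305527] [ 272  216  100   27 1918] [ 0.5226628  -0.05738749  0.14173264] [0.292605  0.9562334] [ 0.534805   -0.01453067] [ 0.50973714 -0.09645244] mid [ 0.5231008 -0.05278  ]
```

View pics/w3.png

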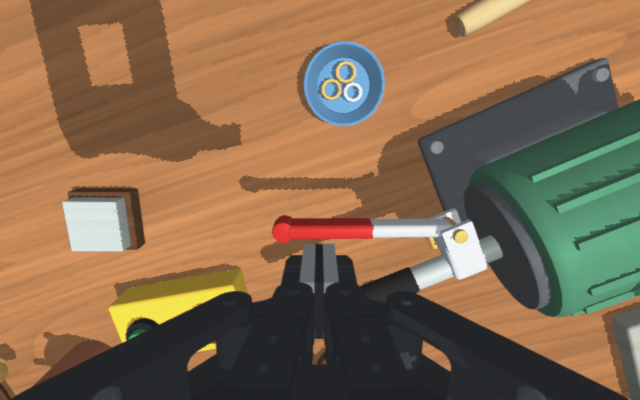

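The view shows the sleeve from (272,229) to (372,229), parallel to the finger line. The fingers at (320,247) read as seen from above and are actually on the outer side, about 18 mm clear. I'll back off another 10 mm and lower there.

```bash
python3 -m crank '[{"x":1,"y":0.3,"z":3,"turn":0},{"x":0,"y":0,"z":4,"turn":0},{"x":0,"y":0,"z":4,"turn":0},{"x":0,"y":0,"z":4,"turn":0},{"x":0,"y":0,"z":2.4,"turn":0}]'|sed -n '2p;4p'
python3 -m crank '[{"x":0,"y":0,"z":0,"turn":0},{"x":0,"y":0,"z":0,"turn":0},{"x":-1,"y":0,"z":0,"turn":0},{"x":-0.4,"y":0,"z":0,"turn":0},{"x":0,"y":0,"z":0,"turn":0}]'|sed -n '2p;4p'
python3 - <<'E'
from h import *
p,d,m=grab('side');cv2.imwrite('pics/s4.png',cv2.resize(p[130:250,220:380,::-1],(800,600),interpolation=cv2.INTER_CUBIC))
E
```

```text
tool_pos: [0.4775, -0.0394, 0.0787]
contact_force: [-0.2, 0.1, -0.7]
tool_pos: [0.4945, -0.0438, 0.0846]
contact_force: [-0.6, 0.5, 0.1]
```

View pics/s4.png

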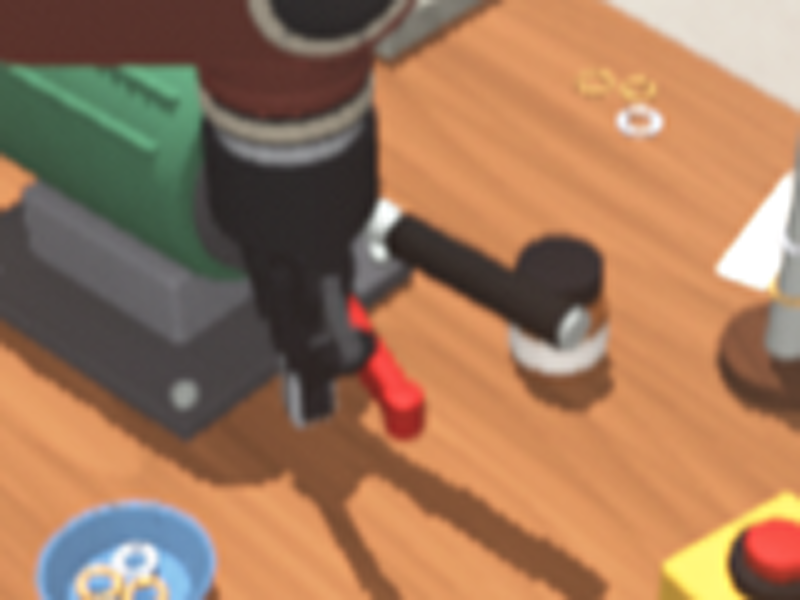

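Side view: fingers outside the lever, tip below its lower edge, lever at rest, stop button up. Next I'll close in to touch.

```bash
python3 -m crank '[{"x":-0.5,"y":0,"z":-0.4,"turn":0},{"x":-0.4,"y":0,"z":0,"turn":0},{"x":0,"y":0,"z":0,"turn":0}]'|sed -n '2p;4p'
python3 -m crank '[{"x":-0.3,"y":0,"z":0,"turn":0},{"x":0,"y":0,"z":0,"turn":0}]'|sed -n '2p;4p'
python3 -m crank '[{"x":-0.3,"y":0,"z":0,"turn":0},{"x":0,"y":0,"z":0,"turn":0}]'|sed -n '2p;4p'
python3 -m crank '[{"x":-0.3,"y":0,"z":0,"turn":0},{"x":0,"y":0,"z":0,"turn":0}]'|sed -n '2p;4p'
```

```text
tool_pos: [0.5018, -0.0462, 0.0872]
contact_force: [0.1, 1.1, -0.4]
tool_pos: [0.5041, -0.0469, 0.0866]
contact_force: [-1.4, -0.2, 0.9]
tool_pos: [0.507, -0.0479, 0.0867]
contact_force: [-0.6, 0.0, 0.8]
tool_pos: [0.5099, -0.0488, 0.0868]
contact_force: [0.8, -0.5, 0.5]
```

```bash
python3 -m crank '[{"x":-0.3,"y":0,"z":0,"turn":0},{"x":0,"y":0,"z":0,"turn":0},{"x":0,"y":0,"z":0,"turn":0}]'|sed -n '2p;4p'
python3 - <<'E'
from h import *
for _ in range(3): p,d,m=grab('side');print(manip.state()['contact_force'].round(2) if hasattr(manip.state()['contact_force'],'round') else manip.state()['contact_force'])
cv2.imwrite('pics/s5.png',cv2.resize(p[160:235,260:360,::-1],(800,600),interpolation=cv2.INTER_CUBIC))
E
```

```text
tool_pos: [0.5123, -0.0496, 0.0866]
contact_force: [-1.4, -1.0, 1.2]
[-2.   -0.01 -0.1 ]
[-2.61  1.02  1.14]
[-2.65  0.12  0.87]
```

View pics/s5.png

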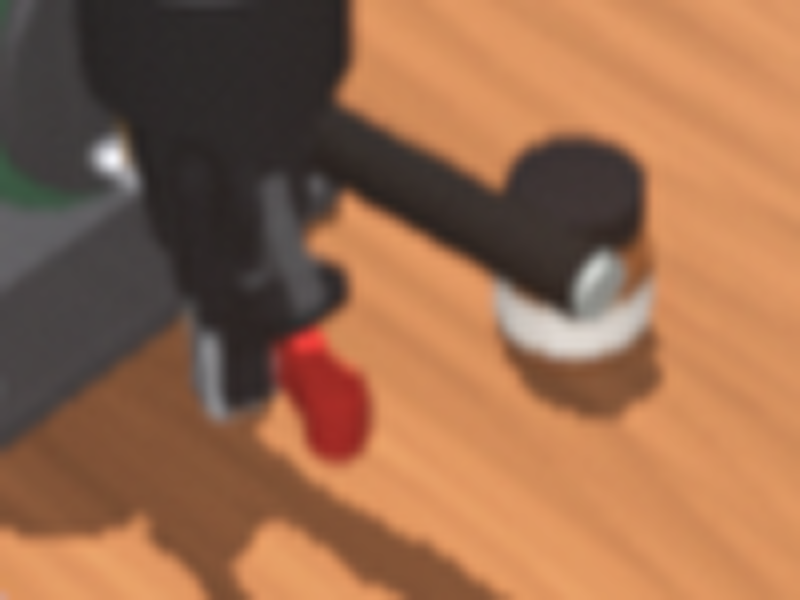

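Contact on the lever's outer face at about 2.3 N; the side view shows the fingers against the sleeve and clear of the bar. Now I'll press along the arc, turning with the lever.

```bash
python3 -m crank '[{"x":-0.37,"y":-0.06,"z":0,"turn":-0.034},{"x":-0.37,"y":-0.06,"z":0,"turn":-0.034},{"x":-0.37,"y":-0.06,"z":0,"turn":-0.034},{"x":-0.37,"y":-0.06,"z":0,"turn":-0.034},{"x":0,"y":0,"z":0,"turn":0}]'|sed -n '2,4p'
python3 -m crank '[{"x":-0.37,"y":-0.06,"z":0,"turn":-0.034},{"x":-0.37,"y":-0.06,"z":0,"turn":-0.034},{"x":-0.37,"y":-0.06,"z":0,"turn":-0.034},{"x":0,"y":0,"z":0,"turn":0},{"x":0,"y":0,"z":0,"turn":0}]'|sed -n '2,4p'
```

```text
tool_pos: [0.526, -0.0553, 0.0865]
tool_rot: [-0.0, 0.088, 0.996, 0.0]
contact_force: [-2.7, 2.2, 1.1]
tool_pos: [0.5364, -0.0587, 0.0864]
tool_rot: [-0.0, 0.037, 0.999, 0.0]
contact_force: [-2.9, 2.6, -0.2]
```

```bash
python3 -m crank '[{"x":-0.37,"y":-0.06,"z":0,"turn":-0.034},{"x":-0.3,"y":-0.05,"z":0,"turn":-0.03},{"x":0,"y":0,"z":0,"turn":0},{"x":0,"y":0,"z":0,"turn":0}]'|sed -n '2,4p'
python3 -m crank '[{"x":-0.2,"y":-0.03,"z":0,"turn":-0.02},{"x":0,"y":0,"z":0,"turn":0},{"x":0,"y":0,"z":0,"turn":0}]'|sed -n '2,4p'
```

```text
tool_pos: [0.5432, -0.0605, 0.0864]
tool_rot: [-0.0, 0.005, 1.0, 0.0]
contact_force: [-3.6, 1.7, -0.5]
tool_pos: [0.5453, -0.0609, 0.0864]
tool_rot: [-0.0, -0.005, 1.0, -0.0]
contact_force: [-2.6, 1.7, -1.3]
```

```bash
python3 -m crank '[{"x":-0.15,"y":0,"z":0,"turn":0},{"x":0,"y":0,"z":0,"turn":0},{"x":0,"y":0,"z":0,"turn":0}]'|sed -n '2p;4p'
python3 -m crank '[{"x":-0.15,"y":0,"z":0,"turn":0},{"x":0,"y":0,"z":0,"turn":0},{"x":0,"y":0,"z":0,"turn":0}]'|sed -n '2p;4p'
```

```text
tool_pos: [0.5468, -0.061, 0.0865]
contact_force: [-4.5, 1.5, -1.9]
tool_pos: [0.548, -0.061, 0.0865]
contact_force: [-5.7, 1.7, -1.7]
```

```bash
python3 -m crank '[{"x":-0.15,"y":0,"z":0,"turn":0},{"x":0,"y":0,"z":0,"turn":0},{"x":0,"y":0,"z":0,"turn":0}]'|sed -n '2p;4p'
python3 -m crank '[{"x":-0.1,"y":0,"z":0,"turn":0},{"x":0,"y":0,"z":0,"turn":0},{"x":0,"y":0,"z":0,"turn":0}]'|sed -n '2p;4p'
python3 - <<'E'
from h import *
p,d,m=grab('wrist','w6.png');s=manip.state();print(s['contact_force'],s['time'])
K=np.array(m['mtx']);T=np.linalg.inv(np.array(m['world_to_cam']));C=T[:3,3]
h=cv2.cvtColor(p,cv2.COLOR_RGB2HSV);M=(((h[...,0]<6)|(h[...,0]>174))&(h[...,1]>180)&(h[...,2]>90)).astype(np.uint8)
k,l,st,c=cv2.connectedComponentsWithStats(M)
for i in range(1,k):
    if st[i,4]<150: continue
    v,u=np.nonzero(l==i);R=np.c_[u,v,np.ones(len(u))]@np.linalg.inv(K).T@T[:3,:3].T;P=(C+R*((.142-C[2])/R[:,2:]))[:,:2]
    r=cv2.fitLine(P.astype(np.float32),cv2.DIST_HUBER,0,.001,.001).ravel();dd=r[:2]*np.sign(r[1]);print(st[i],dd,np.arctan2(.2926,.9562)-np.arctan2(*dd))
E
```

```text
tool_pos: [0.5483, -0.061, 0.0864]
contact_force: [-9.9, 0.6, 1.6]
tool_pos: [0.5484, -0.061, 0.0864]
contact_force: [-13.3, 0.6, 4.9]
[-13.62854445   0.36655325   4.17596309] 13.1
[366 292  25  10 154] [0.05499503 0.99848664] 0.24193213766775268
[  19  316   63   54 2550] [-0.65105367  0.75903165] 1.005926667511083
```

View pics/w6.png

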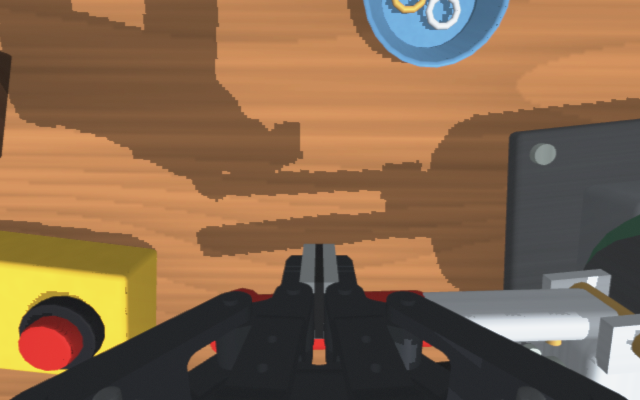

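The lever has stopped moving (TCP fixed at x 0.548) while the force rose from 6 to 13.6 N and then held steady. Travel from contact was about 38 mm, which matches the stop. The wrist view shows the blade about level in the image at (425–600,340), which works out to roughly 0.32–0.33 rad, and the stop button up. I'm handing in.

```bash
python3 -c "
from plant import manip
print(manip.job_done())"
```

```text
the job is handed in; nothing more can be done
None
```

The job is handed in: I pressed the red stop button right down and let it come up, then pressed the brake lever to its stop with the closed fingers and am holding it there at about 14 N; the hand-in gave no verdict.

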